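# Tip the V block back onto its base and push it home against the stop

## Robot

A 6-joint arm with a two-finger parallel gripper is mounted at the origin on a cart in front of the work surface, level with it; the furniture and walls round the work are solid. World frame = base frame: x ahead of the robot, y to its left, z up, the work surface at z = 0. Lengths are in mm, angles in degrees, forces in N, time in s.
With the tool pointing down it reaches from about 350 to 850 mm from the base axis. Payload 8.1 kg.
Tool frame: the origin (TCP) lies between the finger pads; the fingertips stand 11 mm ahead of it and the grasp point (between the pads) lies 8 mm behind it; z points along the fingers, y is the line along which they close (so a half turn about z gives the same grasp; the last joint's range is limited). The gripper opens to 85 mm and grips with 20 to 120 N. Pads are 22 mm wide; open, the fingers measure 114 mm over their backs; the gripper's body (76 mm by 85 mm) begins 54 mm behind the grasp point. The pads swing forward as they close: fully open they stand 13 mm farther back than shut.
Start: joints at [65.237, 7.471, 85.268, -0, 87.261, -4.893], TCP at [203.913, 564.292, 242.292] pointing down, gripper open.
Joint ranges: [-169.43, 169.43], [-51.17, 129.36], [1.28, 143.12], [-76.62, 256.62], [0, 156.53], [-152.29, 152.29]. Speed limits (degrees/s): [136.94, 136.94, 159.86, 180, 180, 180].

## Interface

Orientations are given as [roll, pitch, yaw] about the fixed x, y, z axes, in that order (R = Rz(yaw) Ry(pitch) Rx(roll)).
In Python, from bench import r, snapshot, get_calibration gives the robot as it stands.
- The arm moves only by the tool step_arm, never from a script. Its argument "rows" is a list of rows, each a list of 2 entries, a list of its own where there are three numbers: the shift along the tool's x, y, z in mm, then the turn about the tool's z in degrees. In form: [[[tx, ty, tz], yaw], ...]. A call has 1 to 12 rows; each row is the pose to reach, as a shift and turn from the pose commanded when the call began, along the tool's axes at that moment; what a row does not reach only later rows make up. A row lasts 1/10 s, in which the tool goes at most 50 mm and 8.59 degrees, less where a joint would pass 70% of its speed; a pose out of reach is approached as far as the arm can. A call with a gripper value outside its range is refused whole. "fingers" is the opening, from 0 (shut) to 1 (fully open), set as the call begins (left out, the last holds). The fingers move at their own pace and stop on an object; "squeeze" is the grip in N (left out, the last holds). Time passes only in rows, so rows that repeat a pose let the fingers close. It gives the time, the measured TCP pose, the force, the opening and the grip force at its end, in the units of the state.
- r.sense(): the state, without advancing time (a new reading comes with each control period).
- snapshot(name): name is "scene" or "top"; returns the picture (480x640x3 uint8, blue, green, red); there is no depth.
- get_calibration(name): a dict with "fovy" (degrees; the focal length in pixels is half the picture's height over the tangent of half this angle, whatever the lens; pixels are square), "cx", "cy" (the principal point, pixels), "dist" ([k1, k2, p1, p2, k3] as OpenCV has them; the pictures are not rectified), "eye" and "orientation" of the camera in the world. Camera axes: x right, y up, looking along -z (the intrinsics and any distortion apply to the point x, -y, -z); pixel columns grow to the right and rows downward; lengths in mm; the calibration is good to about 2 mm. A picture is of the moment at which its call begins. get_calibration takes no time and is no camera call.
- r.hand_in(): hands the job in; it is judged then, once.
The state is a dict: "time": time; "joint_pos": joint angles; "qd": joint speeds; "joint_efforts": joint torques, N m; "tool_pos": TCP position; "tcp_rot": TCP orientation; "ft_force": force on the tool from outside, world axes, zero at the start; "wrist_torque": the same for the moment, N m; "finger_gap": finger opening in mm; "grip_force": force on a finger pad.
Only numpy, scipy, OpenCV 4.12 (cv2) and the standard library are available. Lean on these libraries where they do the work, as an engineer would, in place of code of your own. Each camera call takes 0.05 s, during which the arm holds its last target. There are 200 camera calls.

## Task

One of the two steel V blocks has been left lying on its side. Tip it over by pushing with the fingers so that it sits flat on its base with the V groove facing up, then push it along the worktop until it sits squarely against the front of the stop rail to the right of the other block, its groove along the rail. Only push it, never lift it off the worktop, and leave the other V block and everything else where it is.

Things in the scene. Friction and masses are not known exactly. Their poses are not given: they have to be found in the camera images.
- v_block: The V block to tip: steel, 0.3 to 0.6 kg, 45 mm along the groove (own x), 50 mm across (own y), 34 mm from base to groove side (own z). Origin: centre of the base face; own +z points out of the groove side. At the start it lies on its side (own +y up), 50 mm high and 34 mm deep, groove side roughly to the robot, base roughly to the rail. It must tip towards its base side, towards the rail.
- v_block_base_far (a point): Middle of the base edge of the v_block at own y = +25 mm, z = 0 (upper edge on the rail side at the start; the edge that meets the rail at the end).
- v_block_base_near (a point): Middle of the base edge at own y = -25 mm, z = 0 (at the start it lies on the worktop; the block tips about this edge).
- v_block_top_far (a point): Middle of the groove-side edge at own y = +25 mm, z = 34 mm: at the start the upper edge on the robot's side, 50 mm above the worktop. The V groove (bottom at own y = 0) leaves a flat land 9 mm wide along this edge: pushing there, 40 mm or more up, tips the block; pushing low only slides it. It balances at about 30 degrees, then falls onto its base by itself.
- v_block_top_near (a point): Middle of the groove-side edge at own y = -25 mm, z = 34 mm (on the worktop at the start).
- stop_rail: Steel stop rail fixed on the worktop (on a thin grey bench mat, flush with it): 200 mm long (own y), 24 mm deep (own +x, away from the robot), 12 mm high, with three screw heads 4 mm high on top. Origin: middle of the lower edge of its front face, which faces the robot (own -x). The v_block starts with its base about 120 mm in front of this face.
- v_block_mate: The other V block, same shape and size, loose, already on its base with the V up and against the rail, towards the rail's left end (centre 65 mm from the middle). Origin: centre of its base. To be left alone.
- focus_gauge: Bystander: aluminium gauge 30 x 22 mm, 75 mm tall, standing upright behind the rail. Origin: centre of its underside.
- hex_key: Bystander: black hex key 89 x 24 mm, 9 mm thick, lying to the left of the block's way, in front of the other V block. Origin: centre of its underside.
- screwdriver: Bystander: red-handled screwdriver 199 mm long, 26 mm high, lying farther to the left. Origin: centre of its underside.
- tag_blanks: Bystander: stack of plate blanks 34 x 53 x 14 mm near the front edge of the worktop. Origin: centre of its underside.
- brush: Bystander: small brush 85 x 30 mm, 23 mm high, near the front edge of the worktop. Origin: centre of its underside.
There are look-alikes about, which are no part of the job. Leave any orange, purple or turquoise look-alike of the v_block alone.

How it is judged:
By the outcome, as a careful person would: the job done as asked, in the order asked, and still so for the second after the job is handed in, with the robot touching nothing.
It also fails if it takes over 42 s, if anything falls off the work surface, if the arm or the gripper's body presses on something with over 40 N, if the wrist force passes 120 N, or if a joint passes its speed limit or range.

## Working session

There is one attempt and no reset: what is moved stays moved. The work goes in short steps, Python scripts to look and compute and a tool call to move; the robot and the scene stay as the last step left them, time stands still between calls to the robot, and variables do not carry over. Pictures are saved under pics/ and viewed, at most 10 in all, crops included, and the job is handed in when it is done.

Besides the shell and the picture viewer there is one more tool, called by a JSON object that holds its "op" and its "data", one argument or row to a line. step_arm: Moves the arm, as the interface text tells. Its arguments: {"type":"object","properties":{"rows":{"type":"array"},"fingers":{"type":"number"},"squeeze":{"type":"number"}},"required":["rows"]}

```bash
mkdir -p pics; python3 - <<'E'
from bench import r, snapshot, get_calibration
import cv2
for n in("scene","top"):
    cv2.imwrite(f"pics/{n}0.png",snapshot(n)); print(get_calibration(n))
s=r.sense(); print(s["time"],s["tool_pos"],s["tcp_rot"],s["finger_gap"],s["ft_force"])
E
```

```text
{'fovy': 56.779467647264205, 'cx': 318.7141821073168, 'cy': 240.44700885527047, 'dist': array([-0.06395261,  0.        ,  0.        ,  0.        ,  0.        ]), 'eye': array([ 323.21514375, -609.96791994,  733.67666726]), 'orientation': array([ 40.7459045 ,   1.08732563, -23.1461619 ])}
{'fovy': 46.59561162471184, 'cx': 314.7154573407369, 'cy': 237.31343256985602, 'dist': array([0.02187045, 0.        , 0.        , 0.        , 0.        ]), 'eye': array([484.20976081, -96.8848707 , 943.46001534]), 'orientation': array([  4.32622272,   1.7084121 , -88.28071931])}
0.1 [203.72178874 563.8355125  241.3426785 ] [-1.79902891e+02 -6.71623679e-03  1.60130120e+02] 85.56976386134583 [ 0.82887272 -0.23495416 -0.65872212]
```

View pics/scene0.png

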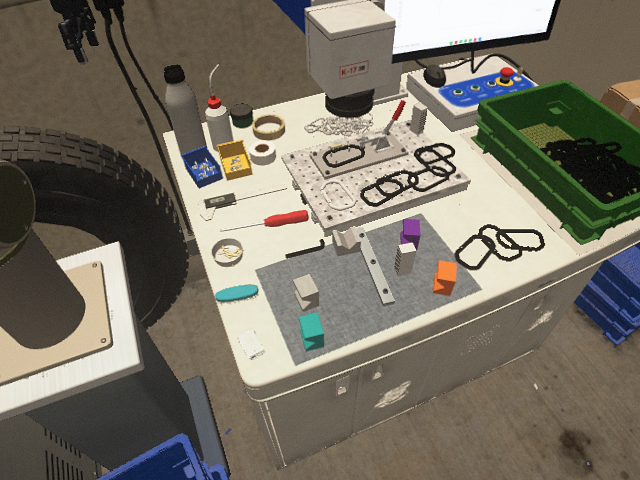

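View pics/top0.png

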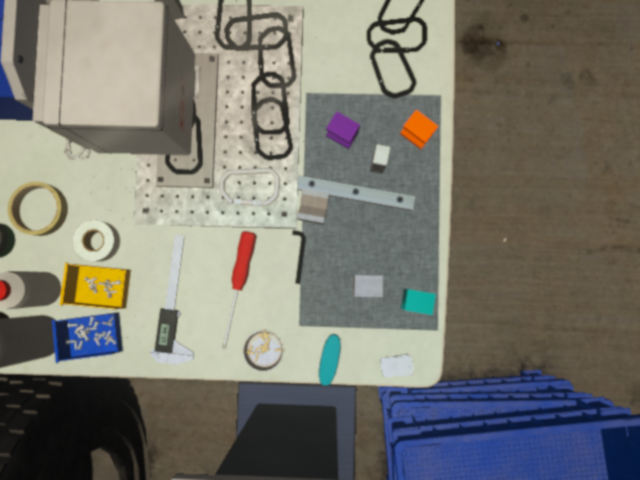

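The grey steel block lying on its side is at scene (306,291) / top (369,286). The look-alikes are turquoise at top (420,302), purple at (342,130) and orange at (420,128), and the mate is at top (312,207). Grey in front of the rail fits the description, so I'll confirm that in an enlarged crop.

```bash
cat > h.py <<'E'
import numpy as np, cv2
from scipy.spatial.transform import Rotation as R
from bench import r, snapshot, get_calibration
def cam(n):
    c=get_calibration(n); f=240/np.tan(np.radians(c["fovy"]/2))
    K=np.array([[f,0,c["cx"]],[0,f,c["cy"]],[0,0,1.]])
    M=R.from_euler("xyz",c["orientation"],degrees=True).as_matrix()@np.diag([1,-1,-1])
    return K,np.array(c["dist"]),M,np.array(c["eye"])
def back(n,px,z):
    K,d,M,e=cam(n); u=cv2.undistortPoints(np.array(px,float).reshape(-1,1,2),K,d).reshape(-1,2)
    v=np.c_[u,np.ones(len(u))]@M.T; z=np.broadcast_to(z,len(u))
    return e+v*((z-e[2])/v[:,2])[:,None]
def proj(n,P):
    K,d,M,e=cam(n); rv=cv2.Rodrigues(M.T)[0]
    return cv2.projectPoints(np.array(P,float).reshape(-1,3),rv,-M.T@e,K,d)[0].reshape(-1,2)
E
python3 - <<'E'
import cv2,numpy as np
s=cv2.imread("pics/scene0.png"); t=cv2.imread("pics/top0.png")
a=cv2.resize(t[165:325,290:450],None,fx=3.75,fy=3.75,interpolation=cv2.INTER_CUBIC)
b=cv2.resize(s[265:325,280:320],(200,300),interpolation=cv2.INTER_CUBIC)
c=cv2.resize(s[220:320,330:400],(200,300)[:2],interpolation=cv2.INTER_CUBIC)
cv2.imwrite("pics/crop1.png",np.hstack([a,np.vstack([b,c])]))
E
```

```text
(no output)
```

View pics/crop1.png

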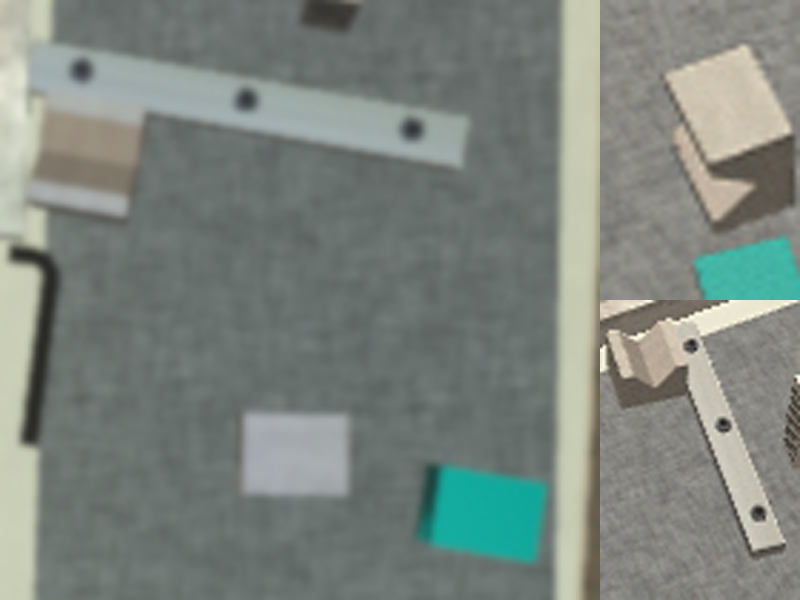

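The crop confirms it: the grey block has its groove side towards the robot and its base towards the rail. Its top face corners in the crop are about (243,412), (348,412), (348,496) and (242,496). The rail's right end is at (468,116)/(462,167) and its left end at (33,42)/(30,93).

```bash
python3 - <<'E'
from h import *
np.set_printoptions(precision=1,suppress=True)
f=lambda c:np.array(c)/3.75+[290-.37,165-.37]
b=back("top",f([(243,412),(348,412),(348,496),(242,496)]),50.); print("block far-left,far-right,near-right,near-left\n",b)
print("sides",[np.linalg.norm(b[i]-b[i-1]) for i in range(4)],"yaw groove",[np.degrees(np.arctan2(*(b[i]-b[j])[[0,1]]*np.array([-1,1]))) for i,j in((0,1),(3,2))])
rl=back("top",f([(33,42),(468,116),(462,167),(30,93)]),12.); print("rail lb rb rf lf\n",rl,np.linalg.norm(rl[0]-rl[1]),np.linalg.norm(rl[1]-rl[2]))
sc=back("top",f([(82,69),(247,99),(412,129)]),16.); print("screws\n",sc)
m=back("top",f([(145,112),(128,217),(27,200)]),34.); print("mate top fr nr nl\n",m)
t=back("top",f([(437,464),(547,484),(536,563),(429,543)]),50.); print("teal\n",t)
k=back("top",f([(60,270),(55,350),(37,445)]),5.); print("hex\n",k)
# scene check of block top: crop 200x300 from 40x60 => x5
g=lambda c:np.array(c)/5+[280-.4,265-.4]
print("scene block top far-left,far-right?,..\n",back("scene",g([(667,75),(747,45),(792,132),(712,163)])-np.array([120,0]),50.))
# height check on scene
print(proj("scene",b))
E
```

```text
block far-left,far-right,near-right,near-left
 [[ 493.3 -133.4   50. ]
 [ 494.6 -177.9   50. ]
 [ 459.1 -178.7   50. ]
 [ 457.7 -133.9   50. ]]
sides [np.float64(35.570209470684375), np.float64(44.5409985964019), np.float64(35.50562555673463), np.float64(44.824526036093545)] yaw groove [np.float64(1.7201603376445154), np.float64(1.7977974635292293)]
rail lb rb rf lf
 [[ 657.4  -36.3   12. ]
 [ 628.6 -232.    12. ]
 [ 605.6 -229.8   12. ]
 [ 634.1  -35.7   12. ]] 197.80528218463866 23.120231648889543
screws
 [[ 644.9  -59.    16. ]
 [ 633.2 -133.1   16. ]
 [ 621.5 -206.8   16. ]]
mate top fr nr nl
 [[623.4 -87.9  34. ]
 [577.  -81.8  34. ]
 [583.2 -37.4  34. ]]
teal
 [[ 473.8 -215.9   50. ]
 [ 466.8 -262.2   50. ]
 [ 433.5 -258.1   50. ]
 [ 440.4 -213.1   50. ]]
hex
 [[555.1 -51.4   5. ]
 [519.  -50.3   5. ]
 [476.2 -43.5   5. ]]
scene block top far-left,far-right?,..
 [[ 459.9 -133.3   50. ]
 [ 493.  -132.5   50. ]
 [ 493.1 -176.3   50. ]
 [ 460.8 -177.    50. ]]
[[309.3 273.9]
 [319.1 291.4]
 [301.4 298.2]
 [292.  280.2]]
```

{"op": "step_arm", "data": {
  "rows": [
    [[-327,-269,0],-21],
    [[-327,-269,0],-21],
    [[-327,-269,0],-21],
    [[-327,-269,0],-21],
    [[-327,-269,0],-21],
    [[-327,-269,0],-21],
    [[-327,-269,0],-21],
    [[-327,-269,0],-21],
    [[-327,-269,0],-21],
    [[-327,-269,0],-21],
    [[-327,-269,0],-21]
  ],
  "fingers": 0.18
}}

```text
time: 1.2
tool_pos: [419.9, 199.8, 241.9]
tcp_rot: [180.0, -0.0, -179.0]
ft_force: [-0.2, -0.5, -0.2]
finger_gap: 15.4
grip_force: 0.0
```

{"op": "step_arm", "data": {
  "rows": [
    [[1,-355,132],0],
    [[1,-355,132],0],
    [[1,-355,132],0],
    [[1,-355,132],0],
    [[1,-355,132],0],
    [[1,-355,132],0],
    [[1,-355,132],0],
    [[1,-355,132],0],
    [[1,-355,132],0],
    [[1,-355,132],0],
    [[1,-355,132],0]
  ]
}}

```text
time: 2.3
tool_pos: [426.5, -153.3, 110.6]
tcp_rot: [180.0, 0.0, -178.8]
ft_force: [0.8, -0.7, 0.0]
finger_gap: 15.2
grip_force: 0.0
```

```bash
python3 - <<'E'
from h import *
s=r.sense(); print(s["time"],s["tool_pos"],s["tcp_rot"],s["ft_force"])
im=snapshot("scene"); t=snapshot("top")
p=s["tool_pos"]
print("tip proj (11 ahead), fingers ±22 y, ±11 x",proj("scene",[[p[0]+a,p[1]+b,p[2]-11] for a in(-11,11) for b in(-22,22)]))
a=cv2.resize(im[220:340,230:350],(600,600),interpolation=cv2.INTER_CUBIC)
b=cv2.resize(t[250:370,350:390],(200,600),interpolation=cv2.INTER_CUBIC)
cv2.imwrite("pics/c2.png",np.hstack([a,b]))
E
```

```text
2.3 [ 426.47254718 -153.34605671  110.56352304] [ 1.79976582e+02  1.78498120e-02 -1.78773131e+02] [ 0.82299676 -0.7146867   0.01021991]
tip proj (11 ahead), fingers ±22 y, ±11 x [[275.90152345 289.43922709]
 [267.65613121 270.77235221]
 [287.81221003 285.20767698]
 [279.22295171 266.79941844]]
```

View pics/c2.png

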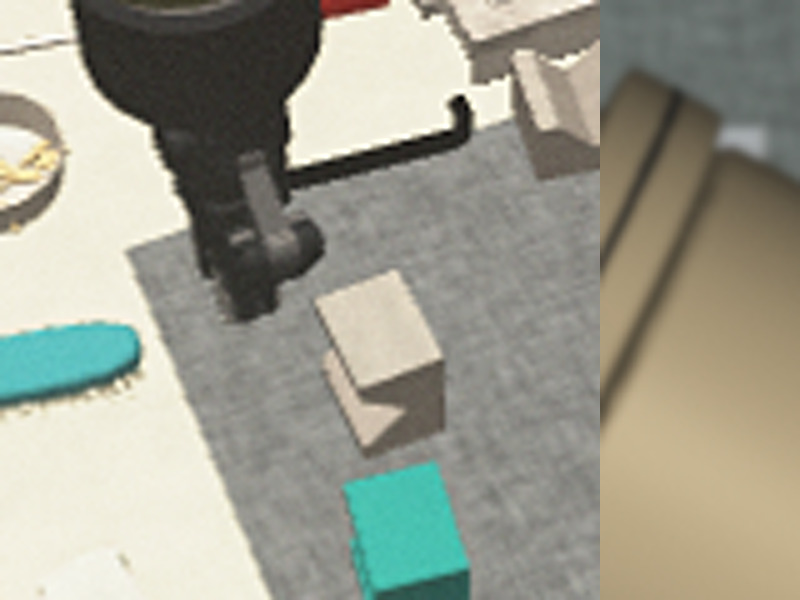

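The scene view shows the fingertips short of the block and level with it, in front of the grey face. The turquoise block and the brush are clear. I'll check tip height by touching the mat.

{"op": "step_arm", "data": {
  "rows": [
    [[0,0,48],0],
    [[0,0,90],0],
    [[0,0,97],0],
    [[0,0,97],0],
    [[0,0,97],0]
  ]
}}

```text
time: 2.9
tool_pos: [426.5, -154.2, 14.1]
tcp_rot: [-180.0, 0.0, -178.8]
ft_force: [-0.2, -0.1, -0.8]
finger_gap: 15.4
grip_force: 0.0
```

{"op": "step_arm", "data": {
  "rows": [
    [[0,0,1],0],
    [[0,0,2],0],
    [[0,0,2],0]
  ]
}}

```text
time: 3.2
tool_pos: [426.2, -154.7, 11.5]
tcp_rot: [-180.0, 0.0, -178.9]
ft_force: [-0.5, 0.6, -0.3]
finger_gap: 15.3
grip_force: 0.0
```

{"op": "step_arm", "data": {
  "rows": [
    [[0,0,1],0],
    [[0,0,1.5],0],
    [[0,0,1.5],0]
  ]
}}

```text
time: 3.5
tool_pos: [426.3, -154.9, 11.2]
tcp_rot: [180.0, -0.0, -178.9]
ft_force: [-7.7, 3.4, 19.6]
finger_gap: 15.5
grip_force: 9.3
```

{"op": "step_arm", "data": {
  "rows": [
    [[0,0,-40],0],
    [[0,0,-47],0],
    [[-8,0,-47],0],
    [[-16,0,-47],0],
    [[-16,0,-47],0]
  ]
}}

```text
time: 4.0
tool_pos: [442.4, -154.2, 55.8]
tcp_rot: [180.0, -0.1, -178.9]
ft_force: [-0.1, -0.5, -1.0]
finger_gap: 15.2
grip_force: 0.0
```

{"op": "step_arm", "data": {
  "rows": [
    [[-1,0,0],0],
    [[-2,0,0],0],
    [[-3,0,0],0],
    [[-4,0,0],0],
    [[-4,0,0],0]
  ]
}}

```text
time: 4.5
tool_pos: [446.1, -154.4, 56.8]
tcp_rot: [180.0, 0.0, -178.9]
ft_force: [0.0, -0.0, 0.3]
finger_gap: 15.4
grip_force: 0.0
```

{"op": "step_arm", "data": {
  "rows": [
    [[-1,0,0],0],
    [[-2,0,0],0],
    [[-2,0,0],0]
  ]
}}

```text
time: 4.8
tool_pos: [447.9, -154.4, 56.8]
tcp_rot: [180.0, -0.0, -178.9]
ft_force: [-0.8, 0.2, 0.4]
finger_gap: 15.3
grip_force: 0.6
```

{"op": "step_arm", "data": {
  "rows": [
    [[-2,0,0],0],
    [[-5,0,-2.5],0],
    [[-9.5,0,-5],0],
    [[-14,0,-7],0],
    [[-18.5,0,-8.5],0],
    [[-18.5,0,-8.5],0]
  ]
}}

```text
time: 5.4
tool_pos: [467.6, -154.1, 65.9]
tcp_rot: [-180.0, 0.1, -178.9]
ft_force: [-0.2, -0.3, 0.9]
finger_gap: 15.5
grip_force: 0.3
```

```bash
python3 - <<'E'
from h import *
s=r.sense(); print(s["time"],s["tool_pos"],s["ft_force"])
im=snapshot("scene")
cv2.imwrite("pics/c3.png",cv2.resize(im[220:340,230:350],(600,600),interpolation=cv2.INTER_CUBIC))
E
```

```text
5.4 [ 467.58922796 -154.14476865   65.85677817] [-0.22266216 -0.34227621  0.93439621]
```

View pics/c3.png

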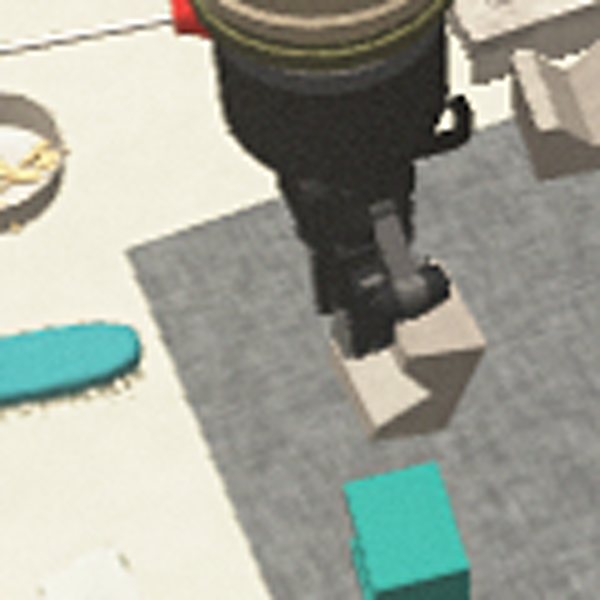

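The block is tipping as planned: it is tilted about 20° and the fingers are still on the upper land. I'll continue past the balance point.

{"op": "step_arm", "data": {
  "rows": [
    [[-4,0,-1.2],0],
    [[-8,0,-2],0],
    [[-11,0,-2.5],0],
    [[-14,0,-2.7],0],
    [[-17,0,-2.7],0],
    [[-20,0,-2.7],0],
    [[-20,0,-2.7],0],
    [[-20,0,-2.7],0]
  ]
}}

```text
time: 6.25
tool_pos: [486.5, -153.6, 67.9]
tcp_rot: [180.0, -0.0, -178.9]
ft_force: [-0.2, 0.9, -0.2]
finger_gap: 15.7
grip_force: 0.0
```

```bash
python3 - <<'E'
from h import *
s=r.sense(); print(s["time"],s["tool_pos"],s["ft_force"])
im=snapshot("scene")
cv2.imwrite("pics/c4.png",cv2.resize(im[220:340,250:410],(800,600),interpolation=cv2.INTER_CUBIC))
E
```

```text
6.25 [ 486.49569587 -153.55389655   67.93219237] [-0.19831407  0.89315236 -0.20529002]
```

View pics/c4.png

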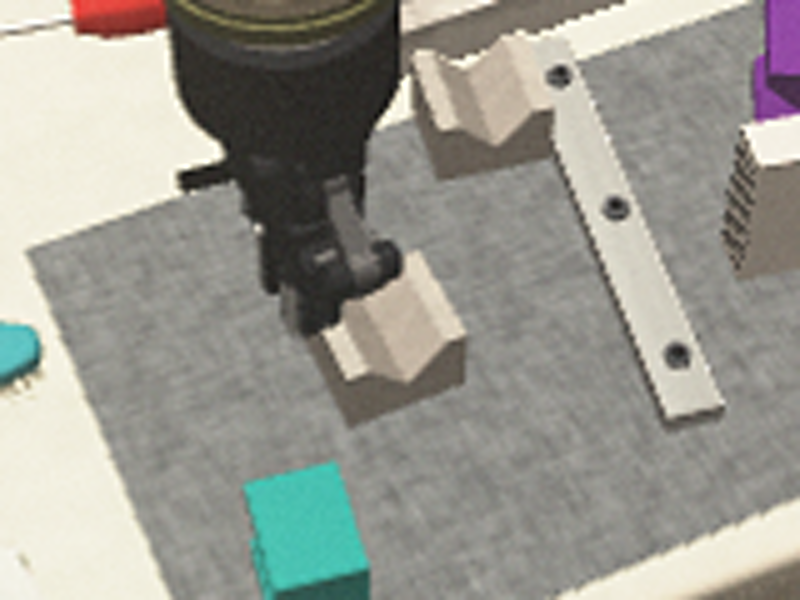

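The block now sits on its base with the V up. Its bottom corners in the crop are near-right (350,427) and far-right (463,383).

```bash
python3 - <<'E'
from h import *
np.set_printoptions(precision=1,suppress=True)
f=lambda c:np.array(c)/5+[250-.4,220-.4]
print(back("scene",f([(350,427),(463,383)]),0.)); print(back("scene",f([(348,380),(466,335),(415,255)]),34.))
print("rail rf rb top",back("scene",f([(665,418),(723,408)]),12.),"screws",back("scene",f([(559,76),(615,208),(677,354)]),16.))
E
```

```text
[[ 495.5 -175.9    0. ]
 [ 544.2 -175.2    0. ]]
[[ 495.  -176.6   34. ]
 [ 544.3 -176.    34. ]
 [ 542.2 -133.4   34. ]]
rail rf rb top [[ 604.3 -228.2   12. ]
 [ 626.8 -233.2   12. ]] screws [[ 644.   -58.7   16. ]
 [ 632.5 -132.6   16. ]
 [ 621.  -206.3   16. ]]
```

{"op": "step_arm", "data": {
  "rows": [
    [[10,5,0],5],
    [[15,7,0],10],
    [[15,7,0],10],
    [[15,7,25],10],
    [[15,7,45],10],
    [[15,7,51],10],
    [[15,7,51],10]
  ]
}}

```text
time: 7.0
tool_pos: [470.6, -146.6, 16.1]
tcp_rot: [180.0, -0.1, 171.2]
ft_force: [-0.4, 0.6, -0.6]
finger_gap: 15.4
grip_force: 0.0
```

{"op": "step_arm", "data": {
  "rows": [
    [[-4,0,0],0],
    [[-8,0,0],0],
    [[-11,0,0],0],
    [[-14,0,0],0],
    [[-17,0,0],0],
    [[-20,0,0],0],
    [[-24,0,0],0],
    [[-28,0,0],0],
    [[-32,0,0],0],
    [[-36,0,0],0],
    [[-40,0,0],0],
    [[-44,0,0],0]
  ]
}}

```text
time: 8.2
tool_pos: [515.2, -153.7, 16.9]
tcp_rot: [180.0, -0.0, 171.1]
ft_force: [-1.7, 1.0, 1.3]
finger_gap: 15.6
grip_force: 1.2
```

{"op": "step_arm", "data": {
  "rows": [
    [[-4,0,0],0],
    [[-8,0,0],0],
    [[-12,0,0],0],
    [[-16,0,0],0],
    [[-20,0,0],0],
    [[-23,0,0],0],
    [[-26,0,0],0],
    [[-29,0,0],0],
    [[-29,0,0],0]
  ]
}}

```text
time: 9.1
tool_pos: [544.2, -158.3, 17.2]
tcp_rot: [-180.0, 0.1, 171.1]
ft_force: [-0.1, 0.1, 0.5]
finger_gap: 15.3
grip_force: 0.0
```

```bash
python3 - <<'E'
from h import *
s=r.sense(); print(s["time"],s["tool_pos"],s["ft_force"])
im=snapshot("scene")
cv2.imwrite("pics/c5.png",cv2.resize(im[220:340,290:410],(600,600),interpolation=cv2.INTER_CUBIC))
E
```

```text
9.1 [ 544.15404798 -158.28007648   17.17352185] [-0.11287589  0.09131275  0.51743398]
```

View pics/c5.png

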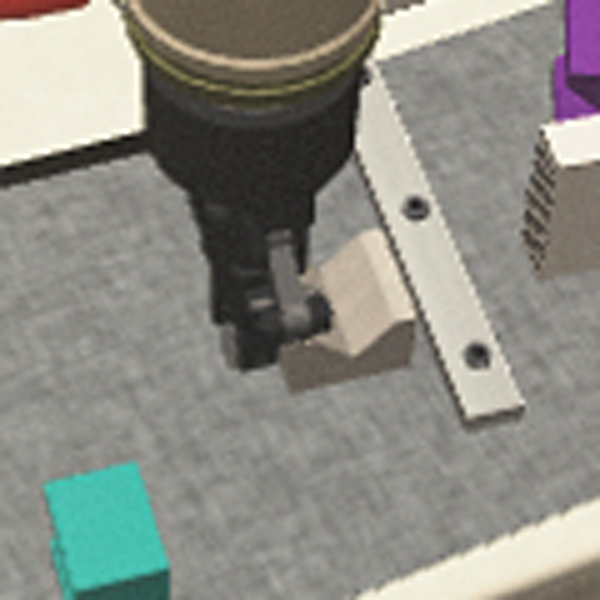

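The block is on its base, aligned with the fingers, with a gap of about 10 mm to the rail. I'll creep to contact.

{"op": "step_arm", "data": {
  "rows": [
    [[-2,0,0],0],
    [[-4,0,0],0],
    [[-6,0,0],0],
    [[-7,0,0],0],
    [[-8,0,0],0],
    [[-8,0,0],0]
  ]
}}

```text
time: 9.75
tool_pos: [551.6, -159.5, 17.0]
tcp_rot: [-180.0, 0.0, 171.1]
ft_force: [-2.0, -0.2, 2.1]
finger_gap: 15.1
grip_force: 0.9
```

{"op": "step_arm", "data": {
  "rows": [
    [[-0.5,0,0],0],
    [[-1,0,0],0],
    [[-1.5,0,0],0],
    [[-1.5,0,0],0]
  ]
}}

```text
time: 10.15
tool_pos: [553.0, -159.6, 17.0]
tcp_rot: [180.0, 0.0, 171.1]
ft_force: [-1.3, 1.3, 1.0]
finger_gap: 15.6
grip_force: 1.1
```

{"op": "step_arm", "data": {
  "rows": [
    [[-0.5,0,0],0],
    [[-1,0,0],0],
    [[-1,0,0],0]
  ]
}}

```text
time: 10.45
tool_pos: [553.7, -159.7, 16.9]
tcp_rot: [180.0, -0.0, 171.1]
ft_force: [-3.8, 1.0, 1.8]
finger_gap: 15.3
grip_force: 1.7
```

{"op": "step_arm", "data": {
  "rows": [
    [[-0.5,0,0],0],
    [[-1,0,0],0],
    [[-1,0,0],0]
  ]
}}

```text
time: 10.75
tool_pos: [553.8, -159.8, 16.8]
tcp_rot: [180.0, -0.1, 171.1]
ft_force: [-9.2, 1.4, 7.0]
finger_gap: 15.2
grip_force: 4.5
```

{"op": "step_arm", "data": {
  "rows": [
    [[-0.3,0,0],0],
    [[-0.7,0,0],0],
    [[-0.7,0,0],0]
  ]
}}

```text
time: 11.05
tool_pos: [553.8, -159.7, 16.7]
tcp_rot: [180.0, -0.2, 171.1]
ft_force: [-12.4, 2.0, 8.8]
finger_gap: 15.3
grip_force: 6.1
```

{"op": "step_arm", "data": {
  "rows": [
    [[-0.4,0,0],0],
    [[-0.8,0,0],0],
    [[-0.8,0,0],0]
  ]
}}

```text
time: 11.35
tool_pos: [553.8, -159.7, 16.5]
tcp_rot: [180.0, -0.3, 171.1]
ft_force: [-16.2, 1.2, 12.4]
finger_gap: 15.7
grip_force: 8.2
```

{"op": "step_arm", "data": {
  "rows": [
    [[1,0,0],0],
    [[2,0,0],0],
    [[4,0,0],0],
    [[10,0,0],0],
    [[20,0,0],0],
    [[30,0,-20],0],
    [[40,0,-60],0],
    [[60,0,-100],0],
    [[100,0,-100],0],
    [[140,0,-100],0],
    [[140,0,-100],0]
  ]
}}

```text
time: 12.45
tool_pos: [412.5, -136.8, 114.9]
tcp_rot: [179.9, -0.3, 171.1]
ft_force: [-0.6, -0.8, -0.0]
finger_gap: 15.0
grip_force: 0.0
```

```bash
python3 - <<'E'
from h import *
s=r.sense(); print(s["time"],s["tool_pos"],s["ft_force"])
im=snapshot("scene"); t=snapshot("top")
a=cv2.resize(im[225:325,325:405],(480,600),interpolation=cv2.INTER_CUBIC)
b=cv2.resize(t[170:245,330:370],(320,600),interpolation=cv2.INTER_CUBIC)
cv2.imwrite("pics/c6.png",np.hstack([a,b])); cv2.imwrite("pics/top6.png",t)
E
```

```text
12.45 [ 412.46996108 -136.78532997  114.92354675] [-0.57215754 -0.77411735 -0.01341192]
```

View pics/c6.png

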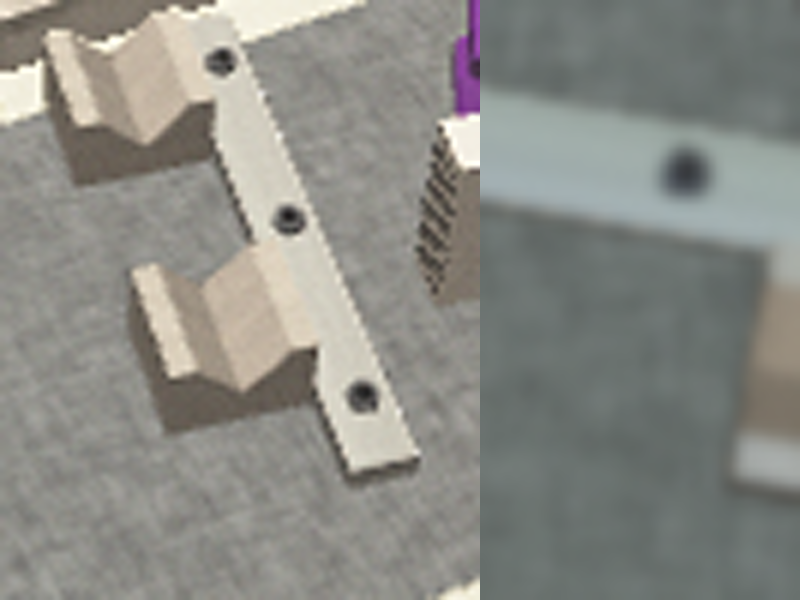

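The block sits V up against the rail, to the right of the mate, with its groove parallel to the rail. One numeric check of the fit before handing in.

```bash
python3 - <<'E'
from h import *
np.set_printoptions(precision=1,suppress=True)
f=lambda c:np.array(c)/6+[325-.42,225-.42]
o=np.array([620.6,-131]);a=np.radians(-9);M=np.array([[np.cos(a),np.sin(a)],[-np.sin(a),np.cos(a)]])
q=lambda c,z:((back("scene",f(c),z)[:,:2]-o)@M.T)
print("block bottom nr,fr",q([(165,434),(318,399)],0.)); print("top nl nr fr fl",q([(135,270),(173,378),(319,345),(258,242)],34.))
print("mate top nl? nr fr",q([(48,32),(84,127),(214,97)],34.)); print("screws",q([(221,61),(289,218),(363,396)],16.))
E
```

```text
block bottom nr,fr [[-50.3 -62.2]
 [  2.6 -62.1]]
top nl nr fr fl [[-48.9 -19.6]
 [-49.5 -63.8]
 [ -0.6 -63.7]
 [ -6.4 -19. ]]
mate top nl? nr fr [[-48.7  89.2]
 [-48.4  43.7]
 [ -1.3  45. ]]
screws [[ 11.9  75.2]
 [ 12.5   0.9]
 [ 12.2 -74.8]]
```

```bash
python3 -c "
from bench import r
print(r.hand_in())"
```

```text
the job is handed in; nothing more can be done
None
```

I tipped the V block onto its base with the V up and pushed it squarely against the rail, to the right of the other V block; nothing else was touched, and I handed the job in at about 12.5 s of the 42 s allowed.

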